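# Fit the rover's battery

## Task

Take the long battery out of its sloping charger, lay it flat on the desk and let go so that you can take a new grip, then fit it in the rover's battery bay: nose first under the hood and against the spring contact with the tail still raised, then press the tail down until the clip holds it, and let go. Only then swing the keeper bar over the battery and press it shut until it catches. Leave the short battery, the bottle and the screwdriver where they are.

Things in the scene. Friction and masses are not known exactly. Their poses are not given: they have to be found in the camera images.
- battery: The long battery: a black square bar 36 x 36 x 130 mm, with a round brass nose 18 mm across, 15 mm long, at one end and a round steel tail post 20 mm across, 26 mm long, at the other; 171 mm overall, about 0.28 kg. Origin at the centre of the square bar; x points along it to the nose, y is level across it. At the start it lies in dock_long, nose 35 degrees down, tail up and free.
- battery_nose (a point): Centre of the end face of the brass nose, 80 mm from the battery's origin along +x.
- battery_tail (a point): Centre of the end face of the tail post, 91 mm from the battery's origin along -x.
- rover: The wheeled rover, fixed, 220 mm long, 184 mm over its four wheels (radius 30 mm, tops 60 mm above the desk, at x = -75 and 80, |y| 72 to 92 mm), with the battery bay along its middle. Origin on the desk under the middle of the bay; x runs along the bay to its nose end, y across, z up. A fitted battery lies level, nose to +x, its origin 54 mm above the rover's, its top 72 mm above the desk.
- bay_floor (a point): Middle of the bay floor, 36 mm above the desk; the floor runs x = -66 to 66 mm (rover's frame), |y| up to 20. Side cheeks 43 mm apart inside, 53 outside, flared out at the top 71 mm above the desk, stand at x = -64 to -38 and 48 to 64. Between x = -38 and 48 the sides are open to fingers, down to the deck 32 mm above the desk. Steel ears at x = -69 to -43, |y| 26 to 38, top 82.
- hood_edge (a point): Middle of the lower edge of the hood at the nose end, x = 74 mm in the rover's frame, 68 mm above the desk. The hood runs from there to x = 98, 52 mm wide, top 73 mm above the desk. The nose goes in beneath it with the tail raised: about 18 degrees is right, coming in along the battery's own length; below 12 degrees the tail post already meets the clip.
- clip (a point): Between the lips of the tail clip: two brass spring jaws at x = -88 to -74 mm in the rover's frame, lips about 62 mm above the desk with a 15 mm gap between them, flared tops 73 mm above the desk. They snap round the tail post when it is pressed down, which takes about 10 N.
- tail_stop (a point): Top edge of the tail stop, a wall behind the clip: its face at x = -91 mm in the rover's frame, top 58 mm above the desk, 30 mm wide. The tail post goes down in front of it (on the nose side), for which the spring contact has to be pushed in by 7 to 9 mm.
- bay_nose (a point): Where the centre of the nose's end face is when the battery is fitted: x = 80, y = 0 mm in the rover's frame, 54 mm above the desk.
- bay_tail (a point): Where the centre of the tail post's end face is when the battery is fitted: x = -91, y = 0 mm in the rover's frame, 54 mm above the desk.
- contact (a joint): Spring contact plate at the nose end, 24 x 24 mm, sliding along the rover's +x when pushed: 0 free (its face at x = 75 mm), 0.012 m fully in; 800 N/m. A fitted battery keeps it in by 0.005.
- keeper (a joint): Steel keeper bar across the bay, 12 mm wide, 8 mm thick, 68 mm long from its hinge. 0 = shut, level over the battery, 2 mm above it, held by a spring catch at its end; 1.57 = straight up; at the start 1.75 to 2.25, leaning outward to the rover's +y. The catch is passed by pressing the end down with about 5 N. A stiff hinge (0.05 N m): it stays where left.
- keeper_hinge (a point): Middle of the keeper's hinge, whose axis is parallel to the rover's x: at x = -56, y = 32 mm in the rover's frame, 78 mm above the desk. The shut bar covers x = -62 to -50, reaches from here to y = -36 and has its top 82 mm above the desk.
- keeper_tip (a point): Near the free end of the keeper bar, in the middle of its thickness, 60 mm from the hinge.
- dock_long: Charging dock with the long battery in it, fixed, 150 mm long, 62 mm wide. Origin on the desk, 75 mm under the battery's centre; nose down to +x, tail up to -x. A channel open above and at the upper end: cheeks stand beside the lower part of the battery (from 8 mm tailward of its origin to the nose end, 50 mm over the outsides, nearly as high as the battery), the rest is free.
- dock_short: The same dock with the short battery in it; the two docks change places.
- short_battery: The other battery, 36 x 36 mm and only 90 mm long plus nose 15 and tail post 12 mm, in its dock; origin at the centre of its square bar. To be left alone.
- bottle: A closed green glass bottle standing on the desk, 66 mm across, 200 mm high; origin at the centre of its underside. To be left alone.
- screwdriver: A screwdriver 170 mm long lying on the desk; origin below its middle, x along it to the tip. To be left alone.
Not all that is in view belongs to the job. Leave any pink or purple look-alike of the battery alone.

How it is judged:
By the outcome, as a careful person would: the job done as asked, in the order asked, and still so for the second after the job is handed in, with the robot touching nothing.
It also fails if it takes over 72 s, if anything falls off the work surface, if the arm or the gripper's body presses on something with over 40 N, if the wrist force passes 120 N, or if a joint passes its speed limit or range.

## Robot

A 6-joint arm with a two-finger parallel gripper is mounted at the origin on the work surface. World frame = base frame: x ahead of the robot, y to its left, z up, the work surface at z = 0. Lengths are in m, angles in rad, forces in N, time in s.
With the tool pointing down it reaches from about 0.375 to 0.9 m from the base axis. Payload 3.1 kg.
Tool frame: the origin (TCP) lies between the finger pads; the fingertips stand 25 mm ahead of it and the grasp point (between the pads) lies 6 mm ahead of it; z points along the fingers, y is the direction in which the jaws open and shut (so a half turn about z gives the same grasp; the last joint's range is limited). The gripper opens to 87 mm and grips with 3 to 60 N. Pads are 19 mm wide; open, the fingers measure 117 mm over their backs; the gripper's body (75 mm by 190 mm) begins 51 mm behind the grasp point.
Start: joints at [1.022, 0.527, 1.433, -0, 1.181, -0.178], TCP at [0.226, 0.583, 0.248] pointing down, gripper open.
Joint ranges: [-3.08, 3.08], [-0.75, 2.2], [0.22, 2.44], [-1.43, 4.57], [0, 2.65], [-2.85, 2.85]. Speed limits (rad/s): [2.79, 2.79, 3.14, 3.14, 3.14, 3.14].

## Interface

Orientations are given as a rotation vector (axis times angle).
In Python, from workcell import ctrl, eyes gives the robot as it stands.
- The arm moves only by the shell command python3 -m jog 'ROWS'. ROWS is JSON, a list of rows, each a list of 3 entries, a list of its own where there are three numbers: the closure, from 0 (fully open) to 1 (shut), then the shift along the world's x, y, z in m, then the turn about the world's z in units of 10 degrees (1.0 is 10 degrees). A call has exactly 10 rows; each row shifts and turns the commanded pose from where the row before left it; what a row does not reach is not made up. A row lasts 1/8 s, in which the tool goes at most 62.5 mm and 10.7 degrees, less where a joint would pass 70% of its speed; a pose out of reach is approached as far as the arm can. A call is refused whole if a number of a shift passes 0.0625 or a number of a turn 1, either way. A call with a gripper value outside its range is refused whole. The fingers move at their own pace and stop on an object; the grip force is fixed at half the most. Time passes only in rows, so rows that do not move let the fingers close, or fill a call up. It gives the time, the measured TCP pose, the force and the opening at its end, in the units of the state.
- ctrl.state(): the state, without advancing time (a new reading comes with each control period).
- eyes.snapshot(name): name is "side" or "top"; returns a dict with "color" (420x560x3 uint8, red, green, blue), "z_map" (420x560 float32, m along the optical axis (not along the pixel's ray), 0 where there is no reading), "fx", "fy", "cx", "cy" (pixels), "world_to_cam" (4x4, takes a point from world to camera coordinates). Camera axes: x right, y up, looking along -z (the intrinsics and any distortion apply to the point x, -y, -z); pixel columns grow to the right and rows downward; lengths in m; the calibration is good to about 2 mm. A picture is of the moment at which its call begins.
- ctrl.finish_job(): hands the job in, once; it reports no verdict.
The state is a dict: "time_s": time; "q": joint angles; "qvel": joint speeds; "joint_torque": joint torques, N m; "tool_pos": TCP position; "tcp_rot": TCP orientation; "ft_force": force on the tool from outside, world axes, zero at the start; "wrist_torque": the same for the moment, N m; "width": finger opening in m.
Only numpy, scipy, OpenCV 4.12 (cv2) and the standard library are available. Lean on these libraries where they do the work, as an engineer would, in place of code of your own. Each camera call takes 0.05 s, during which the arm holds its last target. There are 200 camera calls.

## Working session

There is one attempt and no reset: what is moved stays moved. The work goes in short steps, Python scripts to look and compute and a shell command to move; the robot and the scene stay as the last step left them, time stands still between calls to the robot, and variables do not carry over. Pictures are saved under pics/ and viewed, about 8 in all and at most 12, crops included, and the job is handed in when it is done.

```bash
mkdir -p pics
cat > h.py <<'E'
import numpy as np, cv2
from workcell import ctrl, eyes
def snap(n):
    return eyes.snapshot(n)
def cloud(s):
    z=s["z_map"]; v,u=np.mgrid[:z.shape[0],:z.shape[1]]
    x=(u-s["cx"])/s["fx"]*z; y=-(v-s["cy"])/s["fy"]*z
    P=np.stack([x,y,-z,np.ones_like(z)],-1)@np.linalg.inv(s["world_to_cam"]).T
    P=P[...,:3]; P[z<=0]=np.nan
    return P
def proj(s,p):
    c=s["world_to_cam"]@np.append(p,1); return s["cx"]+s["fx"]*c[0]/-c[2], s["cy"]-s["fy"]*c[1]/-c[2]
def ray(s,u,v,z):
    T=np.linalg.inv(s["world_to_cam"]); d=T[:3,:3]@np.array([(u-s["cx"])/s["fx"],-(v-s["cy"])/s["fy"],-1]); o=T[:3,3]
    return o+d*(z-o[2])/d[2]
def save(s,name,crop=None,scale=1):
    im=s["color"][:,:,::-1]
    if crop: im=im[crop[1]:crop[3],crop[0]:crop[2]]
    cv2.imwrite("pics/"+name,cv2.resize(im,None,fx=scale,fy=scale,interpolation=cv2.INTER_CUBIC))
E
python3 - <<'E'
from h import *
for n in("top","side"):
    s=snap(n); save(s,n+"0.png",scale=1.4); np.savez("/tmp/%s0.npz"%n,**s)
    print(n,{k:s[k] for k in s if k not in("color","z_map")})
print(ctrl.state())
E
```

```text
top {'fx': 519.6735946080488, 'fy': 519.6735946080488, 'cx': 280.8853492675533, 'cy': 205.85781889961285, 'world_to_cam': array([[-0.00820524, -0.99994216, -0.0069531 ,  0.060496  ],
       [ 0.99435776, -0.00889443,  0.10570497, -0.56624941],
       [-0.1057607 , -0.00604653,  0.99437323, -1.49304088],
       [ 0.        ,  0.        ,  0.        ,  1.        ]])}
side {'fx': 384.0262524647908, 'fy': 384.0262524647908, 'cx': 282.024994551124, 'cy': 210.3182147752088, 'world_to_cam': array([[ 8.04377240e-01, -5.94118456e-01, -7.19091061e-04,
        -4.31802087e-01],
       [ 4.31864794e-01,  5.83869880e-01,  6.87450917e-01,
        -3.09353797e-01],
       [-4.08007421e-01, -5.53280421e-01,  7.26230487e-01,
        -7.78588223e-01],
       [ 0.00000000e+00,  0.00000000e+00,  0.00000000e+00,
         1.00000000e+00]])}
{'time_s': 0.1, 'q': array([ 1.02149367e+00,  5.28386418e-01,  1.43374825e+00,  3.03007957e-05,
        1.18138487e+00, -1.78517117e-01]), 'qvel': array([ 0.00073517, -0.00218935, -0.00321602,  0.00023595,  0.00072465,
        0.00095151]), 'joint_torque': array([-4.91424216e-04, -4.40985525e+01, -1.77150893e+01,  6.34251977e-02,
        5.33650559e-02, -5.44025318e-05]), 'tool_pos': array([0.22612804, 0.58202307, 0.24666956]), 'tcp_rot': array([-5.78984212e-01, -3.08705370e+00,  2.81221458e-03]), 'ft_force': array([ 0.25778484, -0.06045484,  0.43693731]), 'wrist_torque': array([ 0.01492861,  0.01828213, -0.0174414 ]), 'width': 0.08714936082861906}
```

View pics/top0.png

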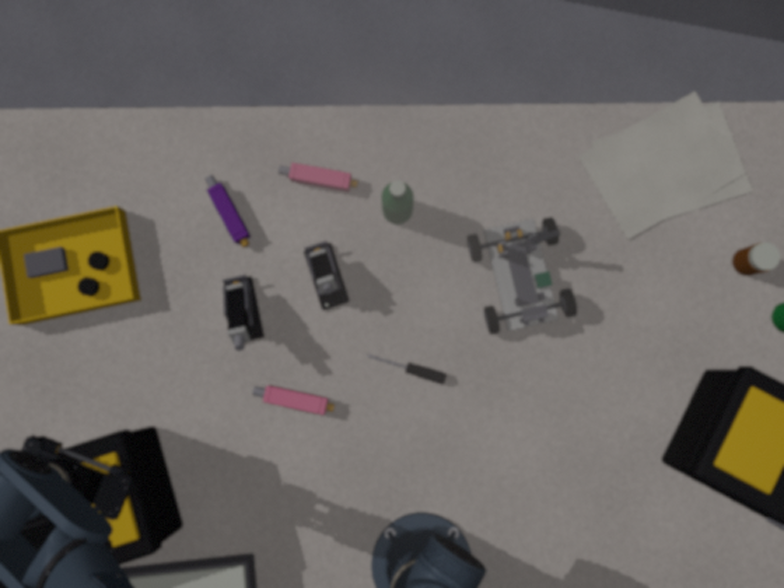

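View pics/side0.png

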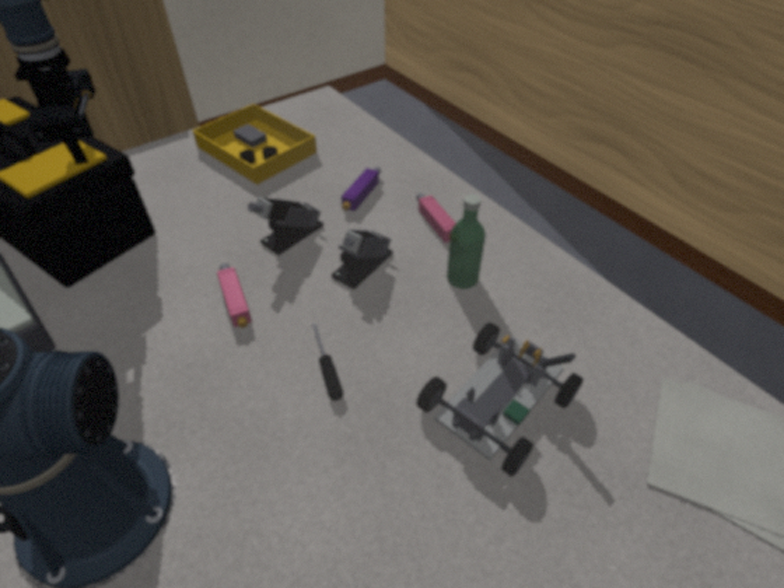

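Run:
```python
from h import *
s=dict(np.load("/tmp/top0.npz"))
a=s["color"][145:250,325:425,::-1]; b=s["color"][160:260,145:260,::-1]
a=cv2.resize(a,(500,525),interpolation=cv2.INTER_CUBIC)
cv2.imwrite("pics/rov.png",a)
P=cloud(s)
print("desk z",np.nanmedian(P[260:280,330:420,2]))
# height slices
for nm,(v0,v1,u0,u1) in dict(rover=(145,250,325,425),docks=(160,260,145,260)).items():
    H=P[v0:v1,u0:u1,2]*1000; print(nm)
    print("     "+" ".join("%3d"%u for u in range(u0,u1,3)))
    for r in range(0,H.shape[0],4): print("%3d: "%(v0+r)+" ".join("%3d"%h if h==h else " na" for h in H[r,::3]))
```

```text
desk z 6.899636967883094e-05
rover
     325 328 331 334 337 340 343 346 349 352 355 358 361 364 367 370 373 376 379 382 385 388 391 394 397 400 403 406 409 412 415 418 421 424
145:   4  -1  -1  -3  -2   1   0  -1  -4   1   3   0   1  -4   0   0   4   1  -6   3  -5   3  -3   2   0   2  -1   2  -7   0   4  -5  -1   0
149:   4  -2  -5   1  -5  -4   0  -1  -3   2  -9  -6   3  -2  -2   1  -3   0   0  -1   4   4   4  -4   2   0   0   0   4  -1  -4   0   3  -3
153:   0  -2   3   4   0   2   4   4  -2   0   0   9  -1   2  -2  -2   2  -6  -5  -2   0  -2  -2   4   2  -4   8   0   0  -3   2  -1   8   2
157:   0   0   5   7  -4   0   3   1   2   6   0   4   4   3   9   1  25  31  30   1  -5  44  55  52  -6   2   3   1  -2  -1  -7   3  -5   0
161:   1   4  -3   5   3  -5   1   4  -2   6  29  23  30  34  58  55  30  31  29  -1   1  33  59  55  62   0   1   1   0   0  -1  -5  -3   2
165:   0   4   0  -3  -8   1   3  26  38  30  31  36  46  35  38  68  32  32  31  23  37  32  53 126 133   0   0   2   0   7   6  -1   5  -4
169:   0   4  na  45  57  51  -3  29  22  31  29  31  52  65  37  41  27  65  
[... 6374 characters left out ...]
   4  -3  -1   2   3   0   0   0   7  -2   3  -6   4  -2
244:   3   4  -2   4   8   5   1  99 129 131   0   0   6   6  -1   0  -3   8  -5   2   0  -1   0   0   0  -3  -1   1  -1   4   0  -1   0   2   4   2   2   5   1
248:   0   1   1   0   3   2  -2   5 138 123   3  -1   0  -1  -4   0   1  -1   0   1   2   1   2   0   2   0   0   6   7  -2   0   5   2  -1   4  -2  -5   5  -2
252:   0   1   1   4   0  -1  -2   1 -10   5   0   4  -3   5   8   7  -3   0   1   5   0  -1  -1  10   4  -4  -2  -3  -3  -4   2   8   5   5   7   3  -1   0  -1
256:   5   4   4  -2   5   3   4   2   8  -2   1   1   0   1   1  -1  -2   0   0  -3   3   3   1   3   2  -2   3   8   3  -3   3  -2   2   0   9   0   3   2   0
```

View pics/rov.png

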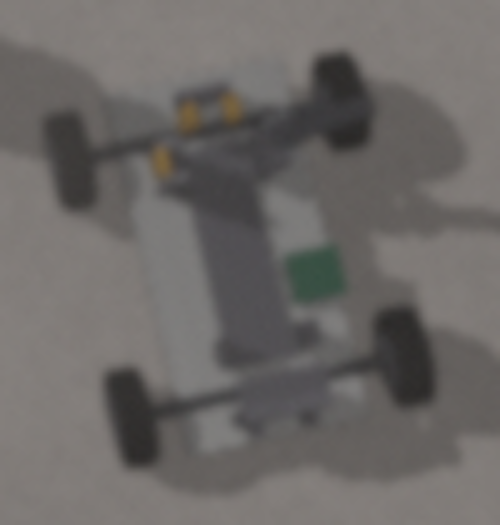

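```bash
cat > m.py <<'E'
from h import *
rng=np.random.default_rng(0)
def plane(Q,tol=.005):
    best=None
    for _ in range(300):
        a=Q[rng.choice(len(Q),3,False)]
        try: c=np.linalg.solve(np.c_[a[:,:2],np.ones(3)],a[:,2])
        except Exception: continue
        if np.hypot(*c[:2])>1: continue
        i=abs(Q@[c[0],c[1],-1]+c[2])<tol
        if best is None or i.sum()>best.sum(): best=i
    c=np.linalg.lstsq(np.c_[Q[best][:,:2],np.ones(best.sum())],Q[best][:,2],rcond=None)[0]
    return c,best
def rect(Q):
    r=cv2.minAreaRect((Q[:,:2]*1000).astype(np.float32)); return r
E
python3 - <<'E'
from m import *
s=dict(np.load("/tmp/top0.npz")); P=cloud(s)
def box(v0,v1,u0,u1,lo,hi):
    Q=P[v0:v1,u0:u1].reshape(-1,3); return Q[(Q[:,2]>lo)&(Q[:,2]<hi)]
# wheels
W=[]
for (u,v) in [(339,177),(393,163),(351,228.6),(406,216)]:
    Q=box(int(v)-11,int(v)+12,int(u)-7,int(u)+8,.038,.075)
    r=rect(Q); print("wheel",np.round(r[0],1),np.round(r[1],1),round(r[2],1),len(Q), np.round(Q.mean(0)*1000,1)); 
Q=box(195,252,155,182,.045,.16); c,i=plane(Q); I=Q[i]
g=-c[:2]; print("battery plane tilt",np.degrees(np.arctan(np.hypot(*g))),"nose dir yaw",np.degrees(np.arctan2(g[1],g[0])), len(I)); print(rect(I), I[:,2].max(), I[:,2].min())
for lo,hi in((.06,.07),(.07,.08),(.08,.09),(.09,.1),(.1,.11),(.11,.12)):
    J=I[(I[:,2]>lo)&(I[:,2]<hi)]; print(lo,np.round(J.mean(0)*1000,1),np.round(np.percentile(J[:,1],[4,96])*1000,1))
J=box(240,252,160,182,.08,.16); print("post",np.round(J.mean(0)*1000,1),np.round(J.min(0)*1000),np.round(J.max(0)*1000))
H=box(217,232,370,396,.066,.09); print("hood",rect(H),H.mean(0))
hs=cv2.cvtColor(s["color"],cv2.COLOR_RGB2HSV)[145:185,325:400]
m=(hs[...,0]>10)&(hs[...,0]<30)&(hs[...,1]>100)
n,l,st,ce=cv2.connectedComponentsWithStats(m.astype(np.uint8))
for k in range(1,n):
    if st[k,4]>3: print("brass",ce[k]+[325,145],st[k,4],ray(s,*(ce[k]+[325,145]),.070))
E
```

```text
wheel [ 653.2 -118.3] [56.3 30.8] 13.0 145 [ 650.  -113.2   52.9]
wheel [ 685.2 -269.7] [58.  26.5] 12.9 113 [ 687.4 -271.8   52.2]
wheel [ 501.1 -148.6] [54.7 26.2] 13.0 147 [ 500.2 -145.4   53.5]
wheel [ 534.  -305.5] [56.2 21.3] 11.1 153 [ 533.7 -304.9   52.9]
battery plane tilt 34.69560249112707 nose dir yaw 12.936120100364096 485
((520.9273071289062, 374.03302001953125), (147.76922607421875, 50.534080505371094), 9.625812530517578) 0.14079835317315825 0.045004909512491365
0.06 [561.8 381.5  64.9] [358.9 403.7]
0.07 [547.6 380.3  75. ] [357. 402.]
0.08 [533.8 376.2  84.7] [351.9 399.7]
0.09 [521.  371.5  94.4] [352.3 393.6]
0.1 [506.4 368.3 105.1] [352.6 384.2]
0.11 [491.7 367.8 114.7] [350.7 384.2]
post [455.7 358.6 123. ] [441. 343.  99.] [466. 379. 141.]
hood ((516.4210205078125, -227.52157592773438), (35.0307502746582, 53.54412078857422), 11.19609260559082) [ 0.5116736  -0.22799782  0.07298061]
brass [362.375 168.   ] 8 [ 0.66980906 -0.17964281  0.07      ]
brass [370.66666667 166.16666667] 6 [ 0.67492302 -0.2035792   0.07      ]
brass [357.125 176.875] 8 [ 0.64415707 -0.1639624   0.07      ]
```

```bash
python3 -m jog '[[0,[0.0322,-0.0272,0],0.406],[0,[0.0322,-0.0272,0],0.406],[0,[0.0322,-0.0272,0],0.406],[0,[0.0322,-0.0272,0],0.406],[0,[0.0322,-0.0272,0],0.406],[0,[0.0322,-0.0272,0],0.406],[0,[0.0322,-0.0272,0],0.406],[0,[0.0322,-0.0272,0],0.406],[0,[0,0,-0.03],0],[0,[0,0,-0.03],0]]'
python3 - <<'E'
from h import *
from scipy.spatial.transform import Rotation as R
s=ctrl.state(); y=R.from_rotvec(s["tcp_rot"]).as_matrix()[:,1]; print(s["tool_pos"],np.degrees(np.arctan2(y[1],y[0])))
s=snap("side"); save(s,"s1.png",(130,90,330,230),4); np.savez("/tmp/s1.npz",**s)
E
```

```text
time_s: 1.35
tool_pos: [0.4847, 0.3642, 0.1868]
tcp_rot: [-0.305, 3.126, 0.0]
ft_force: [0.3, 0.7, -0.3]
width: 0.0871
[0.48468503 0.36418209 0.18677384] 101.13715103656526
```

View pics/s1.png

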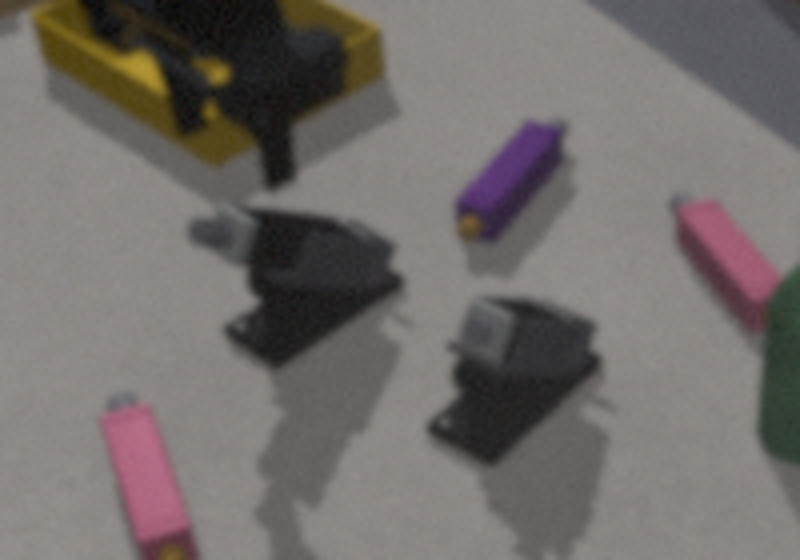

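```bash
python3 -m jog '[[0,[0,0,-0.026],0],[0,[0,0,-0.026],0],[0,[0,0,-0.018],0],[0,[0,0,-0.008],0],[0,[0,0,0],0],[1,[0,0,0],0],[1,[0,0,0],0],[1,[0,0,0],0],[1,[0,0,0],0],[1,[0,0,0],0]]'
```

```text
time_s: 2.65
tool_pos: [0.484, 0.3649, 0.1096]
tcp_rot: [-0.308, 3.126, 0.0]
ft_force: [0.5, -1.0, -0.2]
width: 0.045
```

```bash
python3 -m jog '[[1,[0,0,0],0],[1,[0,0,0],0],[1,[0,0,0],0],[1,[0,0,0],0],[1,[-0.0032,-0.0006,0.0023],0],[1,[-0.0064,-0.0013,0.0046],0],[1,[-0.0064,-0.0013,0.0046],0],[1,[-0.0064,-0.0013,0.0046],0],[1,[-0.0064,-0.0013,0.0046],0],[1,[-0.0064,-0.0013,0.0046],0]]'
```

```text
time_s: 3.9
tool_pos: [0.4481, 0.3577, 0.1352]
tcp_rot: [0.308, -3.126, 0.0]
ft_force: [1.2, 0.8, -3.1]
width: 0.0359
```

```bash
python3 -m jog '[[1,[-0.006,-0.001,0.03],0],[1,[-0.006,-0.001,0.045],0],[1,[0,0,0.045],0],[1,[0.0097,-0.033,0],-1],[1,[0.0097,-0.033,0],-1],[1,[0.0097,-0.033,0],-1],[1,[0.0097,-0.033,0],-1],[1,[0.0097,-0.033,0],-1],[1,[0.0097,-0.033,0],-1],[1,[0.0097,-0.033,0],-1]]'
python3 -m jog '[[1,[0.0097,-0.033,0],-1],[1,[0.0097,-0.033,-0.02],-1],[1,[0,0,-0.04],0],[1,[0,0,-0.04],0],[1,[0,0,-0.035],0],[1,[0,0,-0.02],0],[1,[0,0,0],0],[1,[0,0,0],0],[1,[0,0,0],0],[1,[0,0,0],0]]'
python3 - <<'E'
from m import *
from scipy.spatial.transform import Rotation as R
s=ctrl.state(); y=R.from_rotvec(s["tcp_rot"]).as_matrix()[:,1]; print(s["tool_pos"],np.degrees(np.arctan2(y[1],y[0])),s["ft_force"])
s=snap("side"); save(s,"s2.png",(180,90,440,270),3)
E
```

```text
time_s: 5.15
tool_pos: [0.5036, 0.124, 0.2546]
tcp_rot: [-1.548, -2.731, 0.001]
ft_force: [0.5, -0.0, -2.8]
width: 0.0358
time_s: 6.4
tool_pos: [0.5247, 0.0588, 0.1008]
tcp_rot: [1.992, 2.427, 0.002]
ft_force: [0.9, 0.2, -3.5]
width: 0.0356
[0.52465312 0.05881503 0.10080149] 11.23731695137348 [ 0.93245552  0.20315159 -3.50312802]
```

View pics/s2.png

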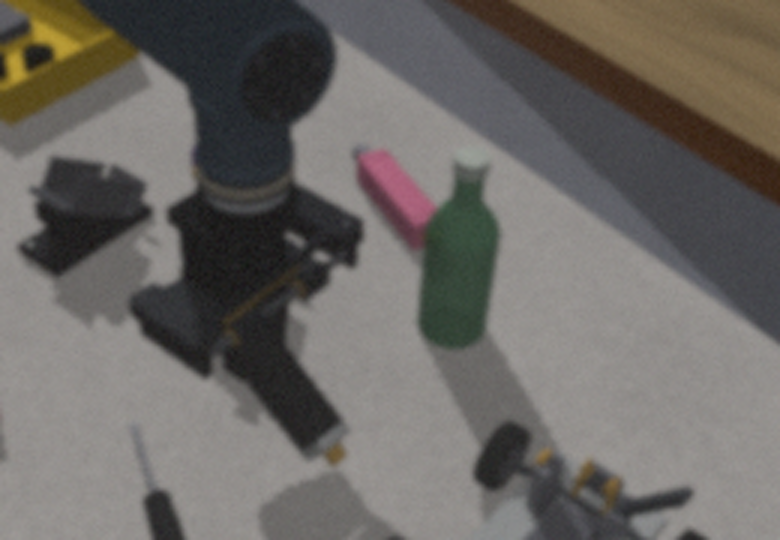

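```bash
python3 -m jog '[[1,[0,0,-0.012],0],[1,[0,0,-0.010],0],[1,[-0.0006,0.003,-0.008],0],[1,[-0.0006,0.003,-0.008],0],[1,[-0.0006,0.003,-0.008],0],[1,[-0.0006,0.003,-0.008],0],[1,[-0.0003,0.0015,-0.008],0],[1,[0,0.001,-0.006],0],[1,[0,0,-0.004],0],[1,[0,0,0],0]]'
python3 - <<'E'
from m import *
print(ctrl.state()["ft_force"])
s=snap("side"); save(s,"s3.png",(180,90,440,270),3)
E
```

```text
time_s: 7.7
tool_pos: [0.5213, 0.0733, 0.0302]
tcp_rot: [1.993, 2.428, 0.0]
ft_force: [-4.1, 4.1, 22.4]
width: 0.0358
[-4.07194302  4.1393754  22.40625901]
```

View pics/s3.png

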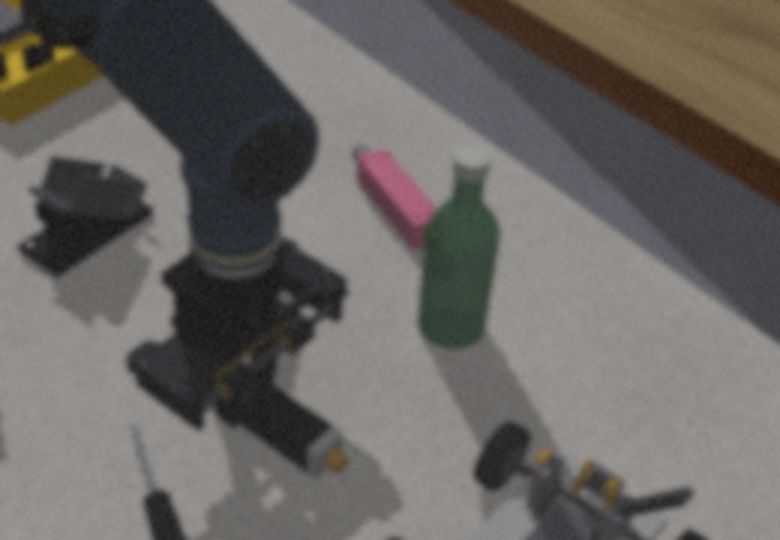

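```bash
python3 -m jog '[[0.4,[0,0,0],0],[0.4,[0,0,0.001],0],[0.4,[0,0,0],0],[0.4,[0,0,0],0],[0.4,[0,0,0],0],[0.4,[0.0023,-0.0115,0],0],[0.4,[0.0023,-0.0115,0],0],[0.4,[0.0023,-0.0115,0],0],[0.4,[0.0023,-0.0115,0],0],[0.4,[0,0,0],0]]'
python3 - <<'E'
from m import *
print(ctrl.state()["ft_force"])
s=snap("side"); np.savez("/tmp/s4.npz",**s); P=cloud(s)
hs=cv2.cvtColor(s["color"],cv2.COLOR_RGB2HSV)
m=np.zeros(hs.shape[:2],bool); m[225:260,270:310]=True
m&=(hs[...,0]>8)&(hs[...,0]<30)&(hs[...,1]>90)
print("nose brass",m.sum(),np.nanmean(P[m],0),np.nanmin(P[m],0),np.nanmax(P[m],0))
v,u=np.nonzero(m); print(u.mean(),v.mean(),ray(s,u.mean(),v.mean(),.018))
t=snap("top"); P=cloud(t); Q=P[170:300,230:360].reshape(-1,3); Q=Q[(Q[:,2]>.012)&(Q[:,2]<.048)&(Q[:,1]<.12)&(Q[:,1]>-.1)&(Q[:,0]>.46)&(Q[:,0]<.6)]
print(len(Q),rect(Q),np.percentile(Q[:,2],[10,50,90]))
E
```

```text
time_s: 9.0
tool_pos: [0.5312, 0.0261, 0.0289]
tcp_rot: [1.995, 2.426, 0.001]
ft_force: [-0.7, 0.1, 0.3]
width: 0.0527
[-0.7224617   0.14110172  0.30453353]
nose brass 29 [ 0.53914544 -0.03672362  0.02309933] [ 0.53312359 -0.04298367  0.01829248] [ 0.54504742 -0.02980038  0.02683862]
291.48275862068965 243.10344827586206 [ 0.54168397 -0.03355501  0.018     ]
2 ((530.472900390625, 45.3607177734375), (125.36720275878906, 0.0), -93.10607147216797) [0.03529383 0.03601899 0.03674415]
```

```bash
python3 -m jog '[[1,[0,0,0],0],[1,[0,0,0],0],[1,[0,0,0],0],[1,[0,0,0],0],[1,[0,0,0.02],0],[1,[0,0,0.04],0],[1,[-0.01,-0.018,0.045],-0.985],[1,[-0.013,-0.022,0],-0.985],[1,[-0.013,-0.022,0],-0.985],[1,[-0.013,-0.022,0],-0.985]]'
python3 -m jog '[[1,[-0.013,-0.022,0],-0.985],[1,[-0.013,-0.022,0],-0.985],[1,[-0.013,-0.022,0],-0.985],[1,[-0.013,-0.022,0],-0.985],[1,[-0.013,-0.021,0],-0.985],[1,[0,0,0],0],[1,[0,0,0],0],[1,[0,0,0],0],[1,[0,0,0],0],[1,[0,0,0],0]]'
python3 - <<'E'
from m import *
from scipy.spatial.transform import Rotation as R
s=ctrl.state(); y=R.from_rotvec(s["tcp_rot"]).as_matrix()[:,1]; print(s["tool_pos"],np.degrees(np.arctan2(y[1],y[0])),s["ft_force"],s["q"])
s=snap("side"); save(s,"s5.png",(230,170,430,350),3.3);np.savez("/tmp/s5.npz",**s)
E
```

```text
time_s: 10.35
tool_pos: [0.4806, -0.0571, 0.1336]
tcp_rot: [-2.699, -1.607, 0.001]
ft_force: [-0.2, -0.4, -3.2]
width: 0.0358
time_s: 11.6
tool_pos: [0.4168, -0.1653, 0.1339]
tcp_rot: [-3.122, -0.346, -0.0]
ft_force: [0.3, 0.2, -3.9]
width: 0.0362
[ 0.41678599 -0.16529323  0.13385675] -77.35514491501714 [ 0.25652644  0.1854449  -3.8533047 ] [-6.27749576e-01  4.94901797e-01  1.97314875e+00  4.84829612e-05
  6.73557689e-01  7.22314502e-01]
```

View pics/s5.png

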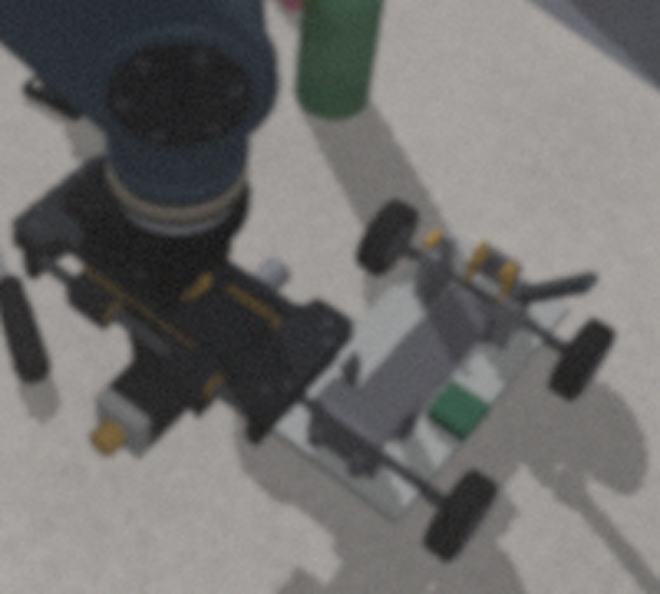

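```bash
cat > tilt.py <<'E'
from m import *
from scipy.spatial.transform import Rotation as R
st=ctrl.state(); s=snap("side"); P=cloud(s); hs=cv2.cvtColor(s["color"],cv2.COLOR_RGB2HSV)
y=R.from_rotvec(st["tcp_rot"]).as_matrix()[:,1]; print("tcp",st["tool_pos"].round(4),"jaw",np.degrees(np.arctan2(y[1],y[0])).round(2),"F",st["ft_force"].round(1),st["width"])
G=st["tool_pos"]-[0,0,.006]
import math
th=math.radians(192.6); ax=np.array([math.cos(th),math.sin(th),0]); ay=np.array([-math.sin(th),math.cos(th),0])
D=P-G; a=D@ax; b=D@ay; zz=D[...,2]
m=(abs(b)<.02)&(a>.045)&(a<.085)&(hs[...,0]>8)&(hs[...,0]<28)&(hs[...,1]>90)
def rp(nm,m):
    print(nm,m.sum(),"a %.1f b %.1f z %.1f"%tuple(1000*np.nanmean(q[m]) for q in(a,b,zz)),"a rng",np.round(1000*np.nanpercentile(a[m],[3,97]),1),"z rng",np.round(1000*np.nanpercentile(zz[m],[3,97]),1), "px",np.argwhere(m)[:,::-1].mean(0).round(1))
if m.sum(): rp("nose",m)
m2=(abs(b)<.016)&(a<-.072)&(a>-.11)&(zz>-.012)&(zz<.06)
if m2.sum(): rp("post",m2)
# top faces nose side and tail side
for lo,hi in((.02,.055),(-.075,-.02)):
    m3=(abs(b)<.015)&(a>lo)&(a<hi)&(zz<.03)&(zz>-.02)
    if m3.sum()>10:
        A=np.c_[a[m3],np.ones(m3.sum())]; c=np.linalg.lstsq(A,zz[m3],rcond=None)[0]; print("top",lo,m3.sum(),"tilt",np.degrees(np.arctan(-c[0])))
E
python3 tilt.py
python3 -m jog '[[1,[-0.002,-0.002,-0.02],0],[1,[0,0,-0.012],0],[1,[0,0,-0.008],0],[1,[0,0,-0.006],0],[1,[0,0,-0.005],0],[1,[0,0,-0.005],0],[1,[0,0,-0.005],0],[1,[0,0,-0.004],0],[1,[0,0,-0.004],0],[1,[0,0,0],0]]'
python3 tilt.py
```

```text
tcp [ 0.4168 -0.1654  0.1339] jaw -77.37 F [ 0.3 -0.5 -3.4] 0.036097100320574366
nose 57 a 63.6 b 3.7 z 1.5 a rng [56.8 69.3] z rng [-3.4  4.8] px [262.4 301.9]
post 73 a -91.7 b 4.6 z 1.4 a rng [-100.4  -82.1] z rng [-5.5  5.1] px [313.  252.6]
top 0.02 289 tilt 14.580553922651845
top -0.075 20 tilt -1.0817802994459884
time_s: 12.95
tool_pos: [0.4143, -0.1676, 0.0647]
tcp_rot: [-3.122, -0.344, 0.001]
ft_force: [-3.8, -1.5, 0.3]
width: 0.0359
tcp [ 0.4143 -0.1676  0.0647] jaw -77.42 F [-3.8 -1.5  0.3] 0.035859847160073344
nose 36 a 63.1 b 3.4 z -15.8 a rng [57.7 68.7] z rng [-19.2 -12.7] px [263.6 324.7]
post 143 a -86.7 b 6.8 z 16.2 a rng [-104.5  -73.6] z rng [-10.6  32.3] px [310.7 270.7]
top 0.02 246 tilt 18.724353910039195
top -0.075 34 tilt 2.7800196995180504
```

```bash
python3 -m jog '[[1,[0,0,-0.002],0],[1,[0,0,-0.0015],0],[1,[0,0,0],0],[1,[0,0,0.01],0],[1,[0,0,0.03],0],[1,[0,0,0.03],0],[1,[0,0,0.03],0],[1,[0,0,0],0],[1,[0,0,0],0],[1,[0,0,0],0]]'
python3 tilt.py
```

```text
time_s: 14.25
tool_pos: [0.414, -0.1672, 0.1602]
tcp_rot: [-3.121, -0.344, 0.003]
ft_force: [-0.5, -0.9, -4.1]
width: 0.0357
tcp [ 0.414  -0.1672  0.1602] jaw -77.42 F [-0.5 -0.9 -4.1] 0.035655322693737175
nose 48 a 62.8 b 3.3 z -18.6 a rng [57.3 68.4] z rng [-23.3 -15.5] px [261.7 301.2]
post 107 a -82.2 b 4.7 z 29.9 a rng [-91.7 -72.7] z rng [22.4 35.5] px [311.1 239.9]
top 0.02 289 tilt 19.29929224537786
top -0.075 52 tilt 3.386876465479095
```

```bash
python3 -m jog '[[1,[0.0372,-0.0083,0],0],[1,[0.0372,-0.0083,0],0],[1,[0.0372,-0.0083,0],0],[1,[0.0372,-0.0083,0],0],[1,[0.0372,-0.0083,0],0],[1,[0,0,-0.02],0],[1,[0,0,-0.02],0],[1,[0,0,-0.015],0],[1,[0,0,-0.005],0],[1,[0,0,0],0]]'
sed -i 's/^G=.*/G=st["tool_pos"]-[0,0,.006]; save(s,"t%d.png"%(100*st["time_s"]),(300,200,430,350),4)/' tilt.py
python3 tilt.py; ls pics
```

```text
time_s: 15.55
tool_pos: [0.6005, -0.2092, 0.1009]
tcp_rot: [-3.122, -0.344, 0.001]
ft_force: [0.7, 0.3, -3.2]
width: 0.0362
tcp [ 0.6005 -0.2092  0.1009] jaw -77.42 F [ 0.7  0.3 -3.2] 0.03615388475455719
nose 45 a 63.7 b 3.0 z -19.3 a rng [57.6 69.8] z rng [-25.  -15.4] px [345.8 283.8]
post 34 a -85.8 b 6.7 z 32.0 a rng [-91.9 -79.1] z rng [25.7 36.2] px [388.1 228.7]
top 0.02 232 tilt 20.473936693239995
rov.png
s1.png
s2.png
s3.png
s5.png
side0.png
t1555.png
top0.png
```

View pics/t1555.png

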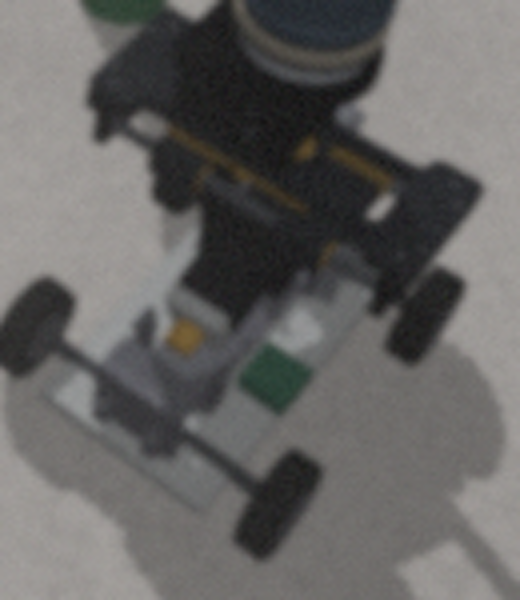

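Run:
```python
from m import *
import math
s=snap("side"); P=cloud(s)
th=math.radians(192.6); O=np.array([.595,-.2097]); 
D=P[...,:2]-O; X=D@[math.cos(th),math.sin(th)]; Y=D@[-math.sin(th),math.cos(th)]; Z=P[...,2]
m=(Z>.066)&(Z<.080)&(X>.066)&(X<.11)&(abs(Y)<.04)
print("hood",m.sum(),np.round(1000*np.percentile(X[m],[3,50,97]),1),np.round(1000*np.percentile(Y[m],[3,50,97]),1),np.median(Z[m]))
```

```text
hood 302 [ 76.6  90.3 101.6] [-19.7   5.8  30.4] 0.07183069308584361
```

Run:
```python
from m import *
import math
th=math.radians(192.6); O=np.array([.595,-.2097])
G=np.array([.6005,-.2092,.0949])
for n in("side","top"):
    s=snap(n); P=cloud(s)
    D=P[...,:2]-O; X=D@[math.cos(th),math.sin(th)]; Y=D@[-math.sin(th),math.cos(th)]; Z=P[...,2]
    for x0 in(.078,.084,.090):
        m=(Z>.068)&(Z<.079)&(X>x0)&(X<x0+.006)&(abs(Y)<.04)
        if m.sum()>5: print(n,"hood",x0,m.sum(),np.round(1000*np.percentile(Y[m],[4,96]),1))
    a=X+.0056; top=G[2]+.0126-(a)*math.tan(math.radians(18.5))  # bar top face: 12mm above grasp
    for x0 in(.025,.035):
        m=(abs(Z-top)<.006)&(a>x0)&(a<x0+.012)&(abs(Y)<.035)
        if m.sum()>5: print(n,"bar",x0,m.sum(),np.round(1000*np.percentile(Y[m],[4,96]),1))
    for nm,lo,hi,z0,z1 in(("wheels+",.06,.1,.052,.068),("wheels-",.06,.1,.052,.068)):
        sg=1 if nm[-1]=="+" else -1
        m=(Z>z0)&(Z<z1)&(X>lo)&(X<hi)&(Y*sg>.055)&(Y*sg<.11)
        if m.sum()>5: print(n,nm,m.sum(),np.round(1000*np.percentile(Y[m],[4,50,96]),1),np.round(1000*X[m].mean(),1))
```

```text
side hood 0.078 64 [-19.1  29.5]
side hood 0.084 67 [-17.8  28.9]
side hood 0.09 60 [-17.9  29.3]
side bar 0.025 94 [-12.5  20.8]
side bar 0.035 100 [-12.8  20.9]
side wheels+ 154 [78.5 87.4 96.2] 84.7
side wheels- 121 [-84.5 -75.5 -67.1] 82.9
top wheels+ 9 [82.7 87.3 90.4] 94.1
```

```bash
python3 -m jog '[[1,[0.0002,-0.001,-0.006],0],[1,[0,0,-0.004],0],[1,[-0.0039,-0.0009,-0.0013],0],[1,[-0.0039,-0.0009,-0.0013],0],[1,[-0.0039,-0.0009,-0.0013],0],[1,[-0.0020,-0.0005,-0.0007],0],[1,[-0.0020,-0.0005,-0.0007],0],[1,[-0.0020,-0.0005,-0.0007],0],[1,[0,0,0],0],[1,[0,0,0],0]]'
python3 tilt.py
```

```text
time_s: 17.0
tool_pos: [0.584, -0.2146, 0.0858]
tcp_rot: [3.122, 0.344, 0.003]
ft_force: [3.1, 0.7, -1.4]
width: 0.0356
tcp [ 0.584  -0.2146  0.0858] jaw -77.41 F [ 3.1  0.7 -1.4] 0.035586013959429605
post 33 a -83.5 b 7.4 z 31.2 a rng [-90.8 -76.9] z rng [26.  35.3] px [383.1 238.9]
top 0.02 241 tilt 20.032609684358434
```

```bash
python3 -m jog '[[1,[-0.0016,-0.0004,-0.0006],0],[1,[-0.0016,-0.0004,-0.0006],0],[1,[0,0,0],0],[1,[0.0003,0.0001,-0.0018],0],[1,[0.0003,0.0001,-0.0018],0],[1,[0.0003,0.0001,-0.0018],0],[1,[0.0003,0.0001,-0.0018],0],[1,[0.0003,0.0001,-0.0018],0],[1,[0,0,0],0],[1,[0,0,0],0]]'
python3 tilt.py
```

```text
time_s: 18.3
tool_pos: [0.5838, -0.2152, 0.0769]
tcp_rot: [3.12, 0.343, 0.008]
ft_force: [6.4, 3.1, 4.5]
width: 0.0358
tcp [ 0.5838 -0.2152  0.0769] jaw -77.45 F [6.4 3.1 4.5] 0.035796907485572266
post 36 a -88.8 b 6.7 z 23.8 a rng [-97.7 -82. ] z rng [16.8 27.5] px [382.8 242.1]
top 0.02 223 tilt 17.180867897390925
```

```bash
python3 -m jog '[[1,[0.0004,0.0001,-0.0018],0],[1,[0.0004,0.0001,-0.0018],0],[1,[0.0004,0.0001,-0.0018],0],[1,[0.0004,0.0001,-0.0018],0],[1,[0,0,0],0],[1,[0,0,0],0],[1,[0,0,0],0],[1,[0,0,0],0],[1,[0,0,0],0],[1,[0,0,0],0]]'
python3 tilt.py
```

```text
time_s: 19.6
tool_pos: [0.586, -0.215, 0.07]
tcp_rot: [3.12, 0.342, 0.011]
ft_force: [7.3, 2.2, 5.2]
width: 0.0357
tcp [ 0.586 -0.215  0.07 ] jaw -77.49 F [7.3 2.2 5.2] 0.03574119417052715
nose 1 a 58.0 b 2.1 z -3.5 a rng [58. 58.] z rng [-3.5 -3.5] px [343. 291.]
post 33 a -94.5 b 5.5 z 13.3 a rng [-99.9 -88.5] z rng [ 6.6 16.2] px [382.8 244.6]
top 0.02 239 tilt 15.918495735081152
```

```bash
python3 -m jog '[[1,[0.0004,0.0001,-0.0015],0],[1,[0.0003,0.0001,-0.0015],0],[1,[0.0003,0.0001,-0.0015],0],[1,[0,0,-0.0015],0],[1,[0,0,0],0],[1,[0,0,0],0],[1,[0,0,0],0],[1,[0,0,0],0],[1,[0,0,0],0],[1,[0,0,0],0]]'
python3 tilt.py
```

```text
time_s: 20.9
tool_pos: [0.5865, -0.2149, 0.0685]
tcp_rot: [3.119, 0.343, 0.01]
ft_force: [-0.2, 5.4, 30.0]
width: 0.0358
tcp [ 0.5865 -0.2149  0.0685] jaw -77.46 F [-0.2  5.4 30. ] 0.03583160672068674
nose 2 a 58.1 b 0.4 z -2.3 a rng [57.7 58.4] z rng [-2.3 -2.2] px [342.5 290.5]
post 30 a -95.7 b 4.8 z 10.7 a rng [-101.6  -89.9] z rng [ 2.8 14. ] px [382.6 245.2]
top 0.02 239 tilt 15.880015649760415
top -0.075 11 tilt 1.8924144121026165
```

```bash
python3 -m jog '[[1,[-0.0008,-0.0002,-0.0015],0],[1,[-0.0008,-0.0002,-0.0015],0],[1,[0,0,-0.001],0],[1,[0,0,0],0],[1,[0,0,0],0],[1,[0,0,0],0],[1,[0,0,0],0],[1,[0,0,0],0],[1,[0,0,0],0],[1,[0,0,0],0]]'
python3 tilt.py
```

```text
time_s: 22.2
tool_pos: [0.5863, -0.215, 0.0669]
tcp_rot: [3.118, 0.342, 0.015]
ft_force: [-1.7, 7.8, 41.5]
width: 0.0359
tcp [ 0.5863 -0.215   0.0669] jaw -77.48 F [-1.7  7.8 41.5] 0.03587973146762946
nose 3 a 58.7 b 2.2 z 0.2 a rng [58.5 58.8] z rng [-1.1  1.2] px [343. 291.]
post 34 a -94.6 b 5.7 z 12.5 a rng [-101.3  -87.9] z rng [-2.1 16.7] px [382.7 245.6]
top 0.02 244 tilt 16.242329387203142
```

Run:
```python
from h import *
t=snap("side"); save(t,"z1.png",(320,190,420,290),6)
```

```text
(no output)
```

View pics/z1.png

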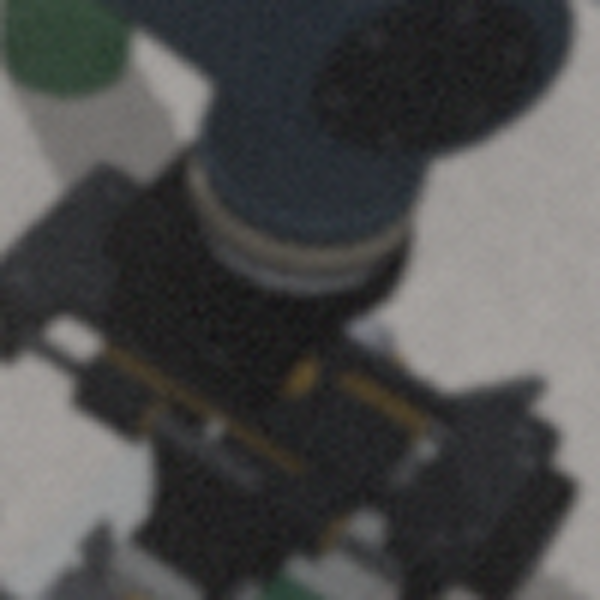

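```bash
python3 -m jog '[[1,[0,0,0.004],0],[1,[-0.0003,0.001,0.004],0],[1,[-0.0015,-0.0003,0],0],[1,[-0.0015,-0.0003,0],0],[1,[0,0,0],0],[1,[0,0,0],0],[1,[0,0,0],0],[1,[0,0,0],0],[1,[0,0,0],0],[1,[0,0,0],0]]'
python3 tilt.py
```

```text
time_s: 23.55
tool_pos: [0.5822, -0.2155, 0.0676]
tcp_rot: [3.119, 0.342, 0.011]
ft_force: [6.3, 0.7, 2.5]
width: 0.0359
tcp [ 0.5822 -0.2155  0.0676] jaw -77.5 F [6.3 0.7 2.5] 0.03593870674802666
post 39 a -95.5 b 5.8 z 10.8 a rng [-106.1  -88.6] z rng [-3.9 15.8] px [381.8 246.6]
top 0.02 230 tilt 11.162490605354037
```

```bash
python3 -m jog '[[1,[0,0,-0.002],0],[1,[0,0,-0.002],0],[1,[0,0,-0.002],0],[1,[0,0,-0.0015],0],[1,[0,0,0],0],[1,[0,0,0],0],[1,[0,0,0],0],[1,[0,0,0],0],[1,[0,0,0],0],[1,[0,0,0],0]]'
python3 tilt.py
```

```text
time_s: 24.85
tool_pos: [0.5826, -0.2155, 0.0651]
tcp_rot: [3.118, 0.342, 0.013]
ft_force: [0.9, 3.9, 30.6]
width: 0.0356
tcp [ 0.5826 -0.2155  0.0651] jaw -77.48 F [ 0.9  3.9 30.6] 0.035560852595665854
post 34 a -96.0 b 5.5 z 9.8 a rng [-100.8  -90.6] z rng [ 4.6 13.2] px [381.6 247.3]
top 0.02 233 tilt 11.207621938417152
```

```bash
python3 -m jog '[[1,[0,0,-0.0015],0],[1,[0,0,-0.0015],0],[1,[0,0,-0.001],0],[1,[0,0,0],0],[1,[0,0,0],0],[1,[0,0,0],0],[1,[0,0,0],0],[1,[0,0,0],0],[1,[0,0,0],0],[1,[0,0,0],0]]'
python3 tilt.py
```

```text
time_s: 26.15
tool_pos: [0.5828, -0.2156, 0.0631]
tcp_rot: [3.117, 0.342, 0.014]
ft_force: [-2.2, 5.2, 40.1]
width: 0.0359
tcp [ 0.5828 -0.2156  0.0631] jaw -77.47 F [-2.2  5.2 40.1] 0.03593571893309583
post 39 a -95.2 b 5.9 z 11.1 a rng [-102.5  -88.1] z rng [ 3.8 15. ] px [381.6 247.7]
top 0.02 229 tilt 11.401727044317006
```

```bash
python3 -m jog '[[0.4,[0,0,0.004],0],[0.4,[0,0,0],0],[0.4,[0,0,0],0],[0.4,[0,0,0.02],0],[0.4,[0,0,0.03],0],[1,[0,0,0.03],0],[1,[0.0188,0.0042,0],0],[1,[0.0188,0.0042,0],0],[1,[0,0,0],0],[1,[0,0,0],0]]'
python3 - <<'E'
from m import *
import math
th=math.radians(192.6); O=np.array([.595,-.2097])
print(ctrl.state()["tool_pos"],ctrl.state()["width"])
s=snap("side"); P=cloud(s); save(s,"z2.png",(310,190,430,290),6)
D=P[...,:2]-O; X=D@[math.cos(th),math.sin(th)]; Y=D@[-math.sin(th),math.cos(th)]-.004; Z=P[...,2]
for x0 in range(-110,90,10):
    m=(abs(X*1000-x0)<5)&(abs(Y)<.012)&(Z>.03)&(Z<.1)
    if m.sum()>4: print(x0,m.sum(),np.round(1000*np.percentile(Z[m],[10,50,90]),1))
E
```

```text
time_s: 27.45
tool_pos: [0.6157, -0.2055, 0.1383]
tcp_rot: [-3.122, -0.344, 0.003]
ft_force: [-0.3, -0.0, 0.1]
width: 0.0101
[ 0.61572076 -0.20550513  0.13834895] 0.010094433763711247
-80 14 [65.3 68.9 69.9]
-70 16 [65.5 69.2 71.2]
-60 6 [76.3 77.5 78.5]
-50 17 [74.3 76.7 77.9]
-40 25 [75.  76.5 77.5]
-30 42 [74.9 76.4 78.2]
-20 40 [73.9 75.6 76.8]
-10 40 [73.6 75.1 76.8]
0 41 [73.  74.7 76.2]
10 43 [71.9 74.  75.2]
20 43 [71.8 72.9 75.2]
30 43 [71.9 73.1 75.1]
40 44 [71.5 72.4 74. ]
50 50 [70.1 71.4 73.5]
60 47 [69.  70.7 71.6]
70 44 [60.7 66.1 70.8]
80 42 [70.4 71.9 73. ]
```

View pics/z2.png

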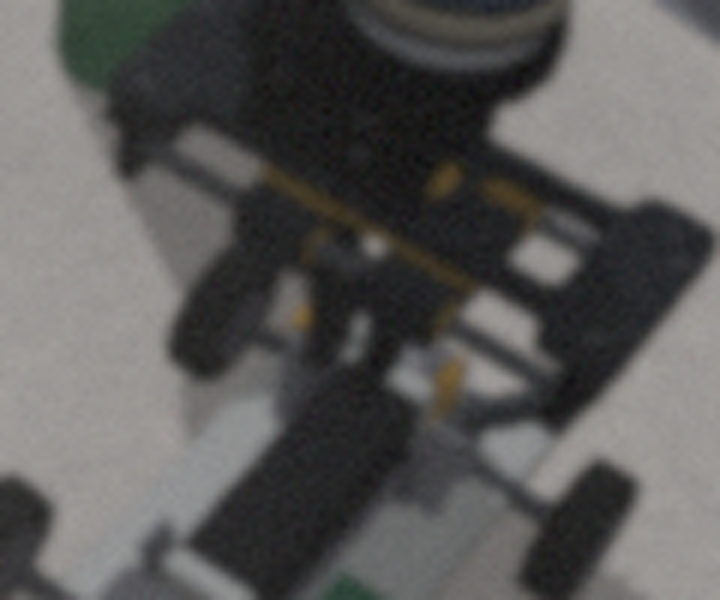

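```bash
python3 -m jog '[[1,[0,0,-0.015],0],[1,[0,0,-0.013],0],[1,[0,0,-0.005],0],[1,[0,0,-0.003],0],[1,[0,0,-0.002],0],[1,[0,0,-0.002],0],[1,[0,0,-0.002],0],[1,[0,0,-0.002],0],[1,[0,0,0],0],[1,[0,0,0],0]]'
```

```text
time_s: 28.75
tool_pos: [0.617, -0.2054, 0.0974]
tcp_rot: [3.122, 0.345, 0.001]
ft_force: [-4.1, 2.1, 13.7]
width: 0.0006
```

```bash
cat > chk.py <<'E'
from m import *
import math
th=math.radians(192.6); O=np.array([.595,-.2097])
s=snap("side"); P=cloud(s); np.savez("/tmp/last.npz",**s)
D=P[...,:2]-O; X=D@[math.cos(th),math.sin(th)]; Y=D@[-math.sin(th),math.cos(th)]-.004; Z=P[...,2]
for x0 in range(-90,71,20):
    m=(abs(X*1000-x0)<5)&(abs(Y)<.012)&(Z>.03)&(Z<.1)
    if m.sum()>4: print(x0,m.sum(),np.round(1000*np.median(Z[m]),1),end="; ")
# keeper: points over z .085 near x -56
m=(abs(X+.056-.003)<.012)&(Y>.0)&(Y<.12)&(Z>.07)&(Z<.15)
for y0 in range(20,100,8):
    k=m&(abs(Y*1000-y0)<4)
    if k.sum()>2: print("keeper y",y0,k.sum(),np.round(1000*np.median(X[k]),1),np.round(1000*np.percentile(Z[k],[10,50,90]),0))
E
python3 -m jog '[[1,[0,0,-0.0015],0],[1,[0,0,-0.001],0],[1,[0,0,0],0],[1,[0,0,0],0],[1,[0,0,0],0],[1,[0,0,0],0],[1,[0,0,0.02],0],[1,[0,0,0.04],0],[1,[0,0,0.04],0],[1,[0,0,0],0]]'
python3 chk.py
```

```text
time_s: 30.0
tool_pos: [0.6194, -0.2069, 0.1963]
tcp_rot: [3.117, 0.344, 0.012]
ft_force: [-0.3, 0.3, -0.2]
width: 0.0005
-90 19 59.6; -70 24 63.2; -50 34 70.5; -30 39 71.2; -10 41 71.0; 10 43 71.3; 30 39 70.6; 50 47 70.9; 70 43 65.1; keeper y 20 9 -49.3 [70. 71. 73.]
keeper y 28 16 -51.7 [77. 80. 83.]
keeper y 36 38 -46.3 [73. 82. 86.]
keeper y 44 26 -48.5 [84. 93. 99.]
keeper y 52 25 -48.8 [ 95. 105. 110.]
keeper y 60 29 -49.3 [106. 114. 120.]
keeper y 68 28 -49.3 [118. 124. 130.]
keeper y 76 18 -50.0 [126. 131. 132.]
```

```bash
python3 -m jog '[[1,[0.018,-0.032,0],0],[1,[0.018,-0.032,0],0],[1,[0.018,-0.032,0],0],[1,[0,0,-0.035],0],[1,[0,0,-0.035],0],[1,[0,0,0],0],[1,[-0.0026,0.0117,0],0],[1,[-0.0026,0.0117,0],0],[1,[-0.0026,0.0117,0],0],[1,[-0.0026,0.0117,0],0]]'
python3 -m jog '[[1,[-0.0026,0.0117,0],0],[1,[-0.0026,0.0117,0],0],[1,[-0.0026,0.0117,0],0],[1,[-0.0026,0.0117,0],0],[1,[-0.0026,0.0117,0],0],[1,[0,0,0],0],[1,[0.0026,-0.0117,0],0],[1,[0.0026,-0.0117,0.02],0],[1,[0,0,0.05],0],[1,[0,0,0],0]]'
python3 - <<'E'
from m import *
print(ctrl.state()["tool_pos"])
s=snap("side"); save(s,"z3.png",(310,180,430,290),5)
E
python3 chk.py
```

```text
time_s: 31.3
tool_pos: [0.6615, -0.2545, 0.1247]
tcp_rot: [3.12, 0.344, 0.006]
ft_force: [0.6, -0.9, 0.9]
width: 0.0003
time_s: 32.55
tool_pos: [0.6556, -0.2227, 0.1969]
tcp_rot: [3.117, 0.341, 0.014]
ft_force: [0.9, 0.3, 0.4]
width: 0.0005
[ 0.65560272 -0.22274014  0.19687919]
-90 22 59.9; -50 82 83.0; -30 41 71.0; -10 38 70.8; 10 33 71.0; 30 46 71.2; 50 51 70.7; 70 44 65.1; keeper y 20 27 -50.7 [75. 84. 87.]
keeper y 28 32 -51.2 [76. 82. 85.]
keeper y 36 40 -50.5 [76. 82. 84.]
keeper y 44 4 -60.7 [73. 76. 79.]
```

View pics/z3.png

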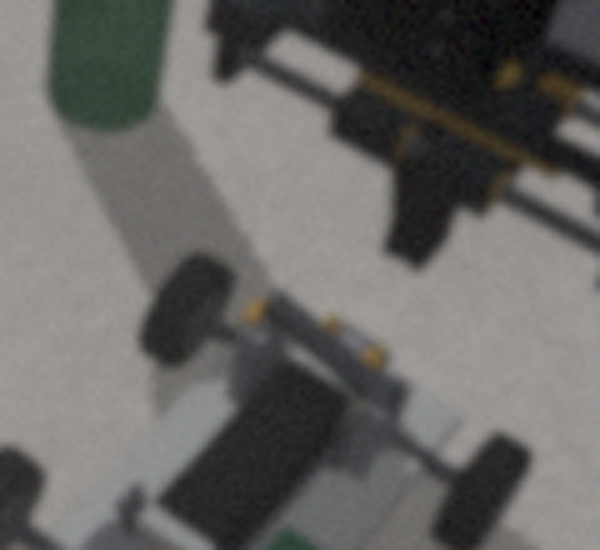

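```bash
python3 -m jog '[[1,[-0.0048,0.0209,0],0],[1,[-0.0048,0.0209,0],0],[1,[0,0,-0.04],0],[1,[0,0,-0.034],0],[1,[0,0,-0.006],0],[1,[0,0,-0.004],0],[1,[0,0,-0.003],0],[1,[0,0,-0.002],0],[1,[0,0,-0.001],0],[1,[0,0,0],0]]'
```

```text
time_s: 33.9
tool_pos: [0.6432, -0.1772, 0.107]
tcp_rot: [3.123, 0.345, 0.002]
ft_force: [-6.2, 4.3, 19.1]
width: 0.0004
```

```bash
python3 -m jog '[[1,[0,0,-0.0015],0],[1,[0,0,-0.0005],0],[1,[0,0,0],0],[1,[0,0,0],0],[1,[0,0,0.01],0],[1,[0,0,0.04],0],[1,[0,0,0.05],0],[1,[0.015,0.05,0.02],0],[1,[0.015,0.05,0],0],[1,[0,0,0],0]]'
python3 - <<'E'
from m import *
import math
th=math.radians(192.6); O=np.array([.595,-.2097])
for n in("side","top"):
    s=snap(n); P=cloud(s)
    D=P[...,:2]-O; X=D@[math.cos(th),math.sin(th)]; Y=D@[-math.sin(th),math.cos(th)]; Z=P[...,2]
    if n=="side": X-=.004; Y-=.004; save(s,"z4.png",(310,180,430,290),5)
    for y0 in range(-44,45,8):
        m=(abs(X+.056)<.005)&(abs(Y*1000-y0)<4)&(Z>.05)
        if m.sum()>1: print(n,y0,m.sum(),np.round(1000*np.median(Z[m]),1),end="; ")
    for x0 in range(-90,71,20):
        m=(abs(X*1000-x0)<5)&(abs(Y)<.012)&(Z>.03)&(Z<.1)
        if m.sum()>4: print("x",x0,np.round(1000*np.median(Z[m]),1),end=" ")
    print()
E
```

```text
time_s: 35.15
tool_pos: [0.6738, -0.074, 0.2212]
tcp_rot: [-3.122, -0.352, -0.004]
ft_force: [0.5, -0.8, -0.4]
width: 0.0005
side -36 14 84.4; side -28 14 81.5; side -20 29 76.3; side -12 19 79.5; side -4 23 79.8; side 4 21 79.0; side 12 22 80.3; side 20 30 78.2; side 28 15 81.2; side 36 15 81.8; x -90 62.6 x -50 73.0 x -30 71.0 x -10 70.9 x 10 71.2 x 30 71.1 x 50 70.5 x 70 71.6 
top -20 9 82.2; top -12 12 81.5; top -4 9 83.1; top 4 12 83.2; top 12 10 80.4; top 20 12 82.5; top 28 10 83.0; top 36 8 83.9; x -90 60.9 x -70 62.3 x -50 76.6 x -30 73.3 x -10 72.3 x 10 72.9 x 30 71.4 x 50 72.4 x 70 61.9
```

View pics/z4.png

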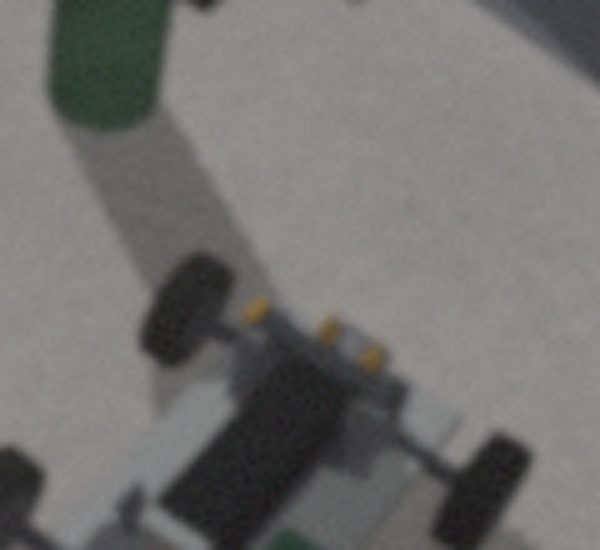

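Run:
```python
from m import *
import math
th=math.radians(192.6); O=np.array([.595,-.2097])
for nm,s in (("before",dict(np.load("/tmp/last.npz"))),("after",snap("side")),("top",snap("top"))):
    P=cloud(s); b=.004 if nm!="top" else 0
    D=P[...,:2]-O; X=D@[math.cos(th),math.sin(th)]-b; Y=D@[-math.sin(th),math.cos(th)]-b; Z=P[...,2]
    print(nm,[(y0,int(m.sum()),round(float(1000*np.percentile(Z[m],75)),1)) for y0 in range(-44,45,8) if (m:=(abs(X+.057)<.006)&(abs(Y*1000-y0)<4)&(Z>.05)&(Z<.12)).sum()>1])
```

```text
before [(-36, 17, 84.8), (-28, 21, 98.8), (-20, 40, 96.4), (-12, 32, 94.2), (-4, 34, 91.5), (4, 33, 89.7), (12, 30, 87.9), (20, 33, 84.9), (28, 21, 84.7), (36, 17, 83.5)]
after [(-36, 17, 84.5), (-28, 15, 81.3), (-20, 33, 81.4), (-12, 19, 81.4), (-4, 23, 81.1), (4, 24, 80.7), (12, 23, 81.3), (20, 29, 81.7), (28, 18, 81.5), (36, 19, 83.2)]
top [(-20, 6, 84.3), (-12, 12, 84.9), (-4, 15, 83.5), (4, 10, 83.0), (12, 13, 84.1), (20, 15, 82.5), (28, 13, 87.6), (36, 8, 86.1)]
```

```bash
python3 -c "
from workcell import ctrl
s=ctrl.state(); print(s['time_s'],s['ft_force']); print(ctrl.finish_job())"
```

```text
35.35 [ 0.11082975 -0.3144661  -0.07847833]
the job is handed in; nothing more can be done
None
```

The battery is fitted in the rover's bay and the keeper bar is shut over it. I handed the job in at 35.4 s with the gripper clear of everything.

**What I did**
- I pulled the battery up out of its dock, laid it flat on the desk, opened the fingers and took a new grip near its middle.
- To raise the tail, I pressed the tail end of the bar on the rover's front-left wheel. The bar turned in the grip to about 18.5 degrees.
- I slid the nose in under the hood and against the spring contact, then lowered the tail.
- I let go with the tail already in the clip lips, then pressed it fully home with the closed fingers.
- Last, I swung the keeper over and pressed it shut with about 19 N.

**Last checks**
- **Battery:** its top is level, 71 mm above the desk by the side camera and about 72 mm by the top camera. It should be 72 mm.
- **Keeper:** it is flat along its length at 81 to 82 mm in the side view, against 99 mm at the tip before pressing. The catch stands at 84.5 mm beside its end.
- **Wrist force:** about 0.3 N at the end, so nothing was touching.

**What went wrong or disagreed**
- On the first press the tail was most likely resting on the tail stop, because my estimate of the nose position was a few millimetres off. The wrist force reached about 42 N there, so I backed up, pushed further forward and pressed again.
- The side camera read about 4 mm off the top camera in the horizontal plane.
- I did not measure the short battery, the bottle or the screwdriver again at the end. They were not touched on purpose.

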